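# Lock the probe stop spindle with its jam nut

### The arm

A 6-joint arm with a two-finger parallel gripper is mounted at the origin on the work surface. World frame = base frame: x ahead of the robot, y to its left, z up, the work surface at z = 0. Lengths are in m, angles in rad, forces in N, time in s.
With the tool pointing down it reaches from about 0.375 to 0.925 m from the base axis. Payload 5.7 kg.
Tool frame: the origin (TCP) lies midway between the tips of the shut fingers; the grasp point (between the pads) lies 19 mm behind it; z points along the fingers, y is the line along which they close (so a half turn about z gives the same grasp; the last joint's range is limited). The gripper opens to 88 mm and grips with 3 to 60 N. Pads are 20 mm wide; open, the fingers measure 115 mm over their backs; the gripper's body (75 mm by 178 mm) begins 61 mm behind the grasp point.
Start: joints at [-1.337, 0.359, 1.51, -0, 1.272, -0.115], TCP at [0.205, -0.564, 0.223] pointing down, gripper open.
Joint ranges: [-2.97, 2.97], [-1.01, 2.36], [0.21, 2.38], [-0.96, 4.11], [0.2, 2.71], [-2.98, 2.98]. Speed limits (rad/s): [2.39, 2.39, 3.14, 3.14, 3.14, 3.14].

### API

Orientations are given as a unit quaternion [w, x, y, z].
In Python, from plant import manip gives the robot as it stands. The module is installed in compiled form; this text tells all that it offers.
- The arm moves only by the tool send_rows, never from a script. Its argument "steps" is a list of rows, each a list of 3 entries, a list of its own where there are three numbers: the opening, from 0 (shut) to 1 (fully open), then the shift along the tool's x, y, z scaled (see below), then the turn about the tool's z scaled (see below). A call has 1 to 8 rows; each row is the pose to reach, as a shift and turn from the pose commanded when the call began, along the tool's axes at that moment; what a row does not reach only later rows make up. The controller multiplies each number of a shift by 800 mm and each number of a turn by pi/2 rad. A row lasts 1/12 s, in which the tool goes at most 41.7 mm and 7.16 degrees, less where a joint would pass 70% of its speed; a pose out of reach is approached as far as the arm can. A call with a number of a shift or a turn outside -1 to 1 is refused whole. A call with a gripper value outside its range is refused whole. The fingers move at their own pace and stop on an object; "grip_force" is the grip in N (left out, the last holds). Time passes only in rows, so rows that repeat a pose let the fingers close. It gives the time, the measured TCP pose, the force, the opening and the grip force at its end, in the units of the state.
- manip.observe(): the state, without advancing time (a new reading comes with each control period).
- manip.capture(name): name is "side" or "top" or "wrist"; returns the picture (400x640x3 uint8, red, green, blue); there is no depth.
- manip.camera_info(name): a dict with "intrinsics" (3x3 intrinsics, pixels), "k1" (the pictures are not rectified: a ray, as slopes to the right and down, at radius r is drawn at 1 + k1 r^2 times it, then the intrinsics apply), "extrinsics" (4x4, takes a point from camera to world coordinates); the wrist camera has in their place "hand_eye" (4x4, takes a point from camera to tool coordinates, whose origin is the TCP and whose axes are the flange's). Camera axes: x right, y up, looking along -z (the intrinsics and any distortion apply to the point x, -y, -z); pixel columns grow to the right and rows downward; lengths in m; the calibration is good to about 2 mm. A picture is of the moment at which its call begins: read the wrist's pose just before it. camera_info takes no time and is no camera call.
- manip.close_job(): hands the job in; it is judged then, once.
The state is a dict: "clock": time; "q": joint angles; "joint_vel": joint speeds; "joint_torque": joint torques, N m; "tcp_pos": TCP position; "tool_rot": TCP orientation; "ft_force": force on the tool from outside, world axes, zero at the start; "wrist_torque": the same for the moment, N m; "opening": finger opening in m; "grip_force": force on a finger pad.
Only numpy, scipy, OpenCV 4.12 (cv2) and the standard library are available. Lean on these libraries where they do the work, as an engineer would, in place of code of your own. Each camera call takes 0.05 s, during which the arm holds its last target. There are 200 camera calls.

### The job

Lock the stop spindle on the cream stand: slide the blue-handled spanner fully onto the spindle's flats, lying flat on the ledge with its handle beside the yellow stop so that it keeps the spindle from turning, and then turn the brass wing locknut above it clockwise until it is tight. Keep the spindle's red pointer in its green band, leave the spanner on the flats when you let go, and do not disturb the rack of tubes.

Things in the scene. Friction and masses are not known exactly. Their poses are not given: they have to be found in the camera images.
- stand: Fixed cream casting, base plate 12 mm thick (local x -50..50, y -125..65 mm). Origin on the bench, on the vertical spindle axis. A ledge 56 mm wide (x) from y = -32 to -114 mm has its top 30 mm above the bench. Rear wall at y = 47..63 mm, 42 mm high. A green band on the base plate (+x side, 0.5 rad wide) marks the setting for the spindle's red pointer.
- stop (a point): Middle of the yellow stop block's face that meets the spanner handle: in the stand's frame x = -10.5, y = -102 mm, 42 mm above the bench. Block 14 mm (x, away from the handle) by 12 mm (y), top at 54 mm. The wide spanner head cannot slide past it: let the spanner down with its jaw centre 44 to 66 mm on the stand's -y side of the spindle axis (nut wings reach 25 mm), then slide it in.
- seat (a point): Point on the spindle axis, 30 mm above the bench (level with ledge and spindle flange); same axes as the stand. Where the spanner's origin comes to be when fully home. The spanner slides in along the stand's +y, its own +x pointing that way, its handle lying along the stand's -y over the ledge.
- spindle (a joint): Turn of the steel spindle, rad, clockwise from above positive, 0 at the start (pointer in mid-band). Flange 48 mm across; above it two flats 16 mm apart (facing the stand's x), 24 mm long, 30 to 50 mm above the bench. Drag only 0.05 N m: turning the nut with no spanner on drags it round. With the spanner against the stop it still gives up to 0.17 rad.
- locknut (a joint): Turn of the locknut relative to the spindle, rad, clockwise from above positive; starts at 0.3 to 0.8, is tight against a hard stop at 1.5. Drag 0.15 N m.
- nut_grip (a point): Point on the nut's axis, 80 mm above the bench, at the height to grip its wings. The brass wings form one upright bar 50 mm long (this point's x axis), 12 mm thick (y), from 58 to 90 mm above the bench, on a hub of 25 mm diameter from 51 to 59 mm.
- spanner: Loose open-ended spanner, 0.13 to 0.2 kg, 234 mm long, flat on the bench. Origin on its underside at the jaw's centre; +x is the way the jaw opens. Steel jaw 19 mm wide, 12 mm thick, tips flared, ending at x = 20 mm, throat at x = -14.5 mm (fully home, the origin is within 3 mm of the spindle axis). Head 43 mm wide (50 at the tips), from x = -28 mm. Blue handle 16 mm wide, 14 mm thick, to x = -214 mm.
- handle (a point): Point in the middle of the spanner's blue handle, 145 mm behind the jaw centre and 7 mm above its underside: a good place to grip, clear of the stop. Same axes as the spanner.
- tube_rack: Loose white rack 85 x 190 x 40 mm with capped tubes up to 74 mm, standing on the bench to the left of the stand; origin at the centre of its underside. To be left alone.
There are look-alikes about, which are no part of the job. There is more than one size of the spanner; the one meant has the size given above.

How it is judged:
On the way, in this order (a step that is already met when the one before it is completed fails the run):
1. the spanner is on the flats, lying flat on the ledge, before the nut is tight (distance between spanner and seat below 0.012 m and angle between the x axis of spanner and the y axis of stand, either way round below 0.25 rad and angle between spanner's own z axis and vertical below 0.12 rad and value of joint locknut below 1.2 rad), for 0.2 s.
2. the locknut is turned tight with the spanner on the flats (distance between spanner and seat below 0.012 m and angle between the x axis of spanner and the y axis of stand, either way round below 0.25 rad and angle between spanner's own z axis and vertical below 0.12 rad and value of joint locknut above 1.42 rad), for 0.2 s.
At the end, for the whole second after the job is handed in: Locknut within 0.08 rad of its tight stop, spindle within 0.25 rad of its setting, spanner at rest on the flats (origin within 12 mm of the seat, x axis within 0.25 rad of the stand's y, within 0.12 rad of flat), tube rack within 30 mm of its first place (all of step 2 and value of joint spindle between -0.25 and 0.25 rad and linear speed of spanner below 0.02 m/s and distance of tube_rack from where it was at the start of the episode below 0.03 m); the robot touches nothing.
It fails at once if the spindle is turned more than 0.4 rad off its setting (value of joint spindle above 0.4 rad or value of joint spindle below -0.4 rad).
It fails at once if the tube rack is moved more than 30 mm (distance of tube_rack from where it was at the start of the episode above 0.03 m).
It also fails if it takes over 61 s, if anything falls off the work surface, if the arm or the gripper's body presses on something with over 40 N, if the wrist force passes 120 N, or if a joint passes its speed limit or range.

## Working session

There is one attempt and no reset: what is moved stays moved. The work goes in short steps, Python scripts to look and compute and a tool call to move; the robot and the scene stay as the last step left them, time stands still between calls to the robot, and variables do not carry over. Pictures are saved under pics/ and viewed, at most 10 in all, crops included, and the job is handed in when it is done.

Besides the shell and the picture viewer there is one more tool, called after ">>>" as name([rows], argument=value, ...), one row to a line, values as JSON. send_rows: Moves the arm, as the interface text tells. Shifts and turns lie within -1 to 1; 1 stands for 800 mm of shift or pi/2 rad of turn. Its arguments: {"type":"object","properties":{"steps":{"type":"array"},"grip_force":{"type":"number"}},"required":["steps"]}

```bash
mkdir -p pics; cat > h.py <<'E'
import numpy as np, cv2
from plant import manip
from scipy.spatial.transform import Rotation as R
def cam(n, st=None):
    i=manip.camera_info(n); K=np.array(i["intrinsics"]); k1=i["k1"]
    if "extrinsics" in i: T=np.array(i["extrinsics"])
    else:
        st=st or manip.observe(); q=st["tool_rot"]; M=np.eye(4); M[:3,:3]=R.from_quat([q[1],q[2],q[3],q[0]]).as_matrix(); M[:3,3]=st["tcp_pos"]; T=M@np.array(i["hand_eye"])
    return K,k1,T
def onplane(c,uv,z):
    K,k1,T=c; uv=np.array(uv,float).reshape(-1,1,2)
    p=cv2.undistortPoints(uv,K,np.array([k1,0,0,0.])).reshape(-1,2)
    d=np.c_[p[:,0],-p[:,1],-np.ones(len(p))]@T[:3,:3].T; o=T[:3,3]
    return o+d*((z-o[2])/d[:,2])[:,None]
def proj(c,P):
    K,k1,T=c; P=np.atleast_2d(P); q=(P-T[:3,3])@T[:3,:3]; q=q*[1,-1,-1]
    return cv2.projectPoints(q,np.zeros(3),np.zeros(3),K,np.array([k1,0,0,0.]))[0].reshape(-1,2)
def snap(n,f=None):
    st=manip.observe(); im=manip.capture(n); 
    if f: cv2.imwrite("pics/"+f,cv2.cvtColor(im,cv2.COLOR_RGB2BGR))
    return im,cam(n,st)
E
python3 - <<'E'
from h import *
for n in("top","side"):
    im,c=snap(n,n+"0.png"); print(n,c[0].round(1).tolist(),c[1],c[2].round(3).tolist())
s=manip.observe(); print(s["clock"],s["tcp_pos"],s["tool_rot"],s["opening"])
print(np.array(manip.camera_info("wrist")["hand_eye"]).round(3).tolist())
E
```

```text
top [[378.2, 0.0, 320.1], [0.0, 378.2, 195.0], [0.0, 0.0, 1.0]] -0.011009605972999442 [[-0.024, 0.998, -0.066, 0.435], [-1.0, -0.024, -0.004, -0.05], [-0.005, 0.066, 0.998, 1.071], [0.0, 0.0, 0.0, 1.0]]
side [[431.5, 0.0, 314.5], [0.0, 431.5, 191.6], [0.0, 0.0, 1.0]] -0.0449119654072304 [[-0.775, 0.357, -0.522, -0.16], [-0.632, -0.409, 0.659, 0.772], [0.021, 0.84, 0.542, 0.765], [0.0, 0.0, 0.0, 1.0]]
0.1 [ 0.20489331 -0.56324878  0.22188485] [-8.46327729e-04  9.84827900e-01  1.73531803e-01 -6.01502560e-05] 0.08791686137509372
[[-0.0, 0.962, 0.274, 0.075], [1.0, 0.0, -0.0, -0.001], [-0.0, 0.274, -0.962, -0.161], [0.0, 0.0, 0.0, 1.0]]
```

View pics/top0.png

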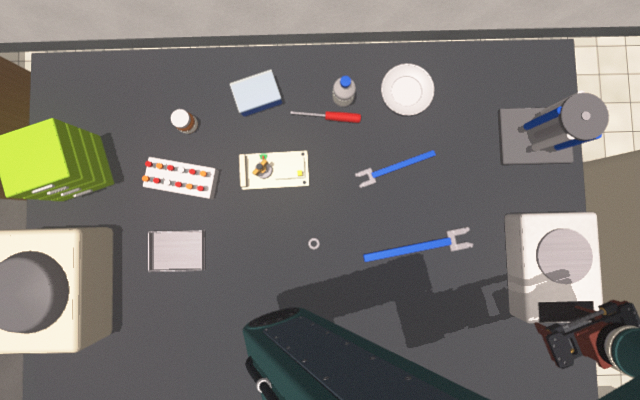

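View pics/side0.png

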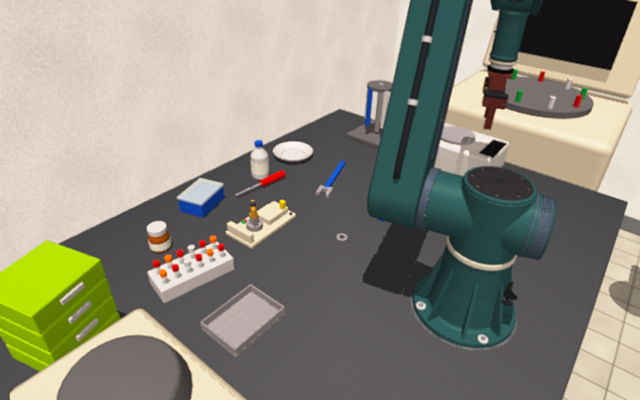

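The top view shows the stand at about (273,170), with its wall on the left and the stop at (300,173). The rack is at (180,178). There are two blue spanners: one spans (357,178)–(436,153), about 84 px or 235 mm, and the other about 107 px or 300 mm. The first is the right size.

```bash
python3 - <<'E'
from h import *
im=cv2.cvtColor(cv2.imread("pics/top0.png"),cv2.COLOR_BGR2RGB); c=cam("top")
hsv=cv2.cvtColor(im,cv2.COLOR_RGB2HSV)
def box(m,x0,x1,y0,y1):
    k=np.zeros_like(m); k[y0:y1,x0:x1]=m[y0:y1,x0:x1]; ys,xs=np.nonzero(k); return np.c_[xs,ys].astype(np.float32)
blue=cv2.inRange(hsv,(100,120,80),(125,255,255))
p=box(blue,345,450,145,195); P=onplane(c,p,0.012)[:,:2].astype(np.float32)
print("handle",len(p),cv2.minAreaRect(P))
# spanner grey+blue not bench
br=((im.max(2)>95)*255).astype(np.uint8)
p=box(br,345,450,145,195); P=onplane(c,p,0.012)[:,:2].astype(np.float32)
r=cv2.minAreaRect(P);print("whole",r,cv2.boxPoints(r))
cream=((im.min(2)>150)*255).astype(np.uint8)
p=box(cream,232,318,140,200); P=onplane(c,p,0.012)[:,:2].astype(np.float32); print("stand",cv2.minAreaRect(P),cv2.boxPoints(cv2.minAreaRect(P)))
yel=cv2.inRange(hsv,(22,150,120),(34,255,255)); p=box(yel,285,318,160,190); print("yel",len(p),onplane(c,p,0.054).mean(0))
big=cv2.resize(im[140:200,230:440],None,fx=3.8,fy=3.8,interpolation=cv2.INTER_CUBIC)
cv2.imwrite("pics/crop0.png",cv2.cvtColor(big,cv2.COLOR_RGB2BGR))
E
```

```text
handle 407 ((0.5890901684761047, -0.28298699855804443), (0.01769854873418808, 0.18915875256061554), 18.782657623291016)
whole ((0.5725222826004028, -0.2651400566101074), (0.29482460021972656, 0.13902698457241058), 88.60346984863281) [[ 0.4994368  -0.41081443]
 [ 0.6384224  -0.41420272]
 [ 0.64560777 -0.11946568]
 [ 0.50662214 -0.11607739]]
stand ((0.5806240439414978, 0.0838489830493927), (0.10128153860569, 0.1945119947195053), 1.892246961593628) [[ 0.5267995   0.17937979]
 [ 0.53322226 -0.01502614]
 [ 0.6344486  -0.01168182]
 [ 0.6280258   0.1827241 ]]
yel 2 [0.56100433 0.00804391 0.054     ]
```

View pics/crop0.png

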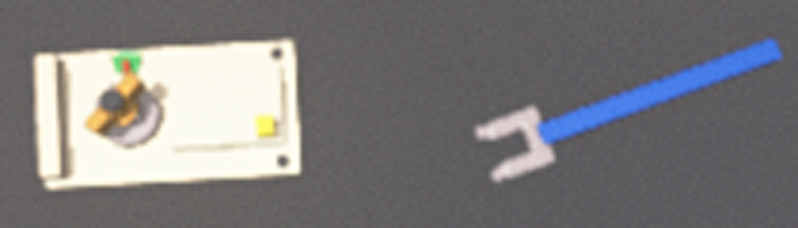

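>>> send_rows([
  [1,[0.37,-0.087,0.04],-0.6],
  [1,[0.37,-0.087,0.04],-0.6],
  [1,[0.37,-0.087,0.04],-0.6],
  [1,[0.37,-0.087,0.04],-0.6],
  [1,[0.37,-0.087,0.04],-0.6],
  [1,[0.37,-0.087,0.04],-0.6],
  [1,[0.37,-0.087,0.04],-0.6],
  [1,[0.37,-0.087,0.04],-0.6],
], grip_force=20)

```text
clock: 0.77
tcp_pos: [0.463, -0.3934, 0.1896]
tool_rot: [-0.001, 0.796, 0.605, 0.001]
ft_force: [-0.2, -1.3, 0.4]
opening: 0.0874
grip_force: 0.0
```

```bash
cat >> h.py <<'E'
def rows(pos,xang):  # target TCP pos (m), world angle of tool x (deg)
    s=manip.observe(); q=s["tool_rot"]; M=R.from_quat([q[1],q[2],q[3],q[0]]).as_matrix()
    a=np.degrees(np.arctan2(M[1,0],M[0,0])); d=M.T@(np.array(pos)-s["tcp_pos"])/.8
    t=-((xang-a+180)%360-180)/90
    print("t",round(s["clock"],2),"tcp",s["tcp_pos"].round(4),"xang",round(a,2),"zdown",M[2,2].round(4),"F",np.round(s["ft_force"],1),"T",np.round(s["wrist_torque"],2),"op",round(s["opening"],4),"gf",round(s["grip_force"],1)); print("SHIFT",d.round(4),"TURN",round(t,4), "rows",round(max(np.linalg.norm(d)*.8/.0417,abs(t)*90/7.16),1))
E
python3 -c "
from h import *
rows([.597,-.306,.16],108.8)"
```

```text
t 0.77 tcp [ 0.463  -0.3934  0.1896] xang 74.52 zdown -1.0 F [-0.2 -1.3  0.4] T [-0.03 -0.04 -0.04] op 0.0874 gf 0.0
SHIFT [0.1499 0.1322 0.0374] TURN -0.3809 rows 4.8
```

>>> send_rows([
  [1,[0.15,0.132,0.037],-0.38],
  [1,[0.15,0.132,0.037],-0.38],
  [1,[0.15,0.132,0.037],-0.38],
  [1,[0.15,0.132,0.037],-0.38],
  [1,[0.15,0.132,0.037],-0.38],
  [1,[0.15,0.132,0.037],-0.38],
  [1,[0.15,0.132,0.037],-0.38],
  [1,[0.15,0.132,0.037],-0.38],
])

```text
clock: 1.43
tcp_pos: [0.5932, -0.3115, 0.1609]
tool_rot: [-0.0, 0.588, 0.809, -0.0]
ft_force: [-0.1, -0.7, -0.1]
opening: 0.0876
grip_force: 0.0
```

```bash
python3 -c "
from h import *
im,c=snap('wrist','w1.png')
hsv=cv2.cvtColor(im,cv2.COLOR_RGB2HSV)
m=cv2.inRange(hsv,(100,120,60),(125,255,255))
n,l,st,ce=cv2.connectedComponentsWithStats(m); i=1+st[1:,4].argmax(); print(st[i])
ys,xs=np.nonzero(l==i); P=onplane(c,np.c_[xs,ys],.014)[:,:2].astype(np.float32); r=cv2.minAreaRect(P); print(r,cv2.boxPoints(r))
rows([.597,-.306,.16],108.8)"
```

```text
[  60    0   45  206 6656]
((0.35570985078811646, -0.30850502848625183), (0.031462401151657104, 0.1929486244916916), 9.938928604125977) [[ 0.32356343 -0.21619377]
 [ 0.35686603 -0.40624666]
 [ 0.38785627 -0.4008163 ]
 [ 0.35455367 -0.2107634 ]]
t 1.48 tcp [ 0.5931 -0.3118  0.1612] xang 107.97 zdown -1.0 F [-0.8  0.6 -0.5] T [-0.01 -0.09 -0.01] op 0.0876 gf 0.0
SHIFT [0.0054 0.0069 0.0014] TURN -0.0092 rows 0.2
```

View pics/w1.png

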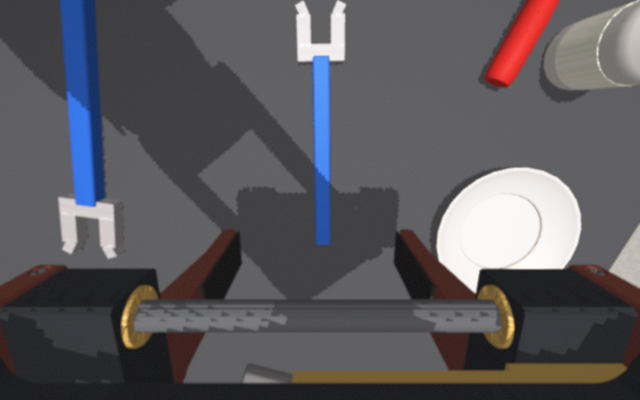

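The right spanner is in the centre of the wrist view, with its handle at col 320, rows 57–244 and its jaw tips at about row 3. The bigger look-alike is on the left.

```bash
python3 -c "
from h import *
im=cv2.cvtColor(cv2.imread('pics/w1.png'),cv2.COLOR_BGR2RGB);c=cam('wrist')
hsv=cv2.cvtColor(im,cv2.COLOR_RGB2HSV)
m=cv2.inRange(hsv,(100,120,60),(125,255,255)); m[:,:250]=0;m[:,400:]=0
ys,xs=np.nonzero(m); P=onplane(c,np.c_[xs,ys],.014)[:,:2].astype(np.float32); r=cv2.minAreaRect(P); print(r)
ct=np.array(r[0]); a=np.radians(90+(r[2] if r[1][1]>r[1][0] else r[2]-90)); u=np.array([np.cos(a),np.sin(a)])
t=(P-ct)@u; print(t.min(),t.max(),np.degrees(a)); back=ct+u*t.min(); org=back+u*.214; hp=org-u*.145; print('back',back,'org',org,'handle',hp)
print(onplane(c,[(305,3),(337,3),(297,60),(345,60)],.012))
rows([*hp,-0.010+.0],np.degrees(a))"
```

```text
((0.587660014629364, -0.2813728153705597), (0.016428567469120026, 0.18762148916721344), 18.817262649536133)
-0.09381073314472434 0.09381073001534022 108.81726264953613
back [ 0.61791875 -0.37016956] org [ 0.54889286 -0.16760741] handle [ 0.59566274 -0.30485747]
[[ 0.53076401 -0.15560726  0.012     ]
 [ 0.55775105 -0.14686618  0.012     ]
 [ 0.53757798 -0.20233354  0.012     ]
 [ 0.57994997 -0.18860141  0.012     ]]
t 1.48 tcp [ 0.5931 -0.3118  0.1612] xang 107.97 zdown -1.0 F [-0.8  0.6 -0.5] T [-0.01 -0.09 -0.01] op 0.0876 gf 0.0
SHIFT [0.0073 0.0058 0.2139] TURN -0.0094 rows 4.1
```

>>> send_rows([
  [0.6,[0.007,0.006,0.1],-0.0094],
  [0.6,[0.007,0.006,0.15],-0.0094],
  [0.6,[0.007,0.006,0.18],-0.0094],
  [0.6,[0.007,0.006,0.19],-0.0094],
  [0.6,[0.007,0.006,0.195],-0.0094],
  [0.6,[0.007,0.006,0.195],-0.0094],
  [0,[0.007,0.006,0.195],-0.0094],
  [0,[0.007,0.006,0.195],-0.0094],
], grip_force=35)

```text
clock: 2.15
tcp_pos: [0.5979, -0.3057, 0.0075]
tool_rot: [0.002, 0.581, 0.814, -0.0]
ft_force: [0.4, -0.0, -0.2]
opening: 0.043
grip_force: 0.0
```

>>> send_rows([
  [0,[0,0,0],0],
  [0,[0,0,0],0],
  [0,[0,0,0],0],
  [0,[0,0,0],0],
  [0,[0,0,0],0],
  [0,[0,0,0],0],
])

```text
clock: 2.65
tcp_pos: [0.597, -0.3044, 0.0058]
tool_rot: [0.0, 0.58, 0.814, -0.0]
ft_force: [-1.6, -0.1, 5.9]
opening: 0.0156
grip_force: 35.0
```

```bash
python3 -c "
from h import *
rows([.59566,-.30486,.004],108.8)"
```

```text
t 2.65 tcp [ 0.597  -0.3044  0.0058] xang 109.04 zdown -1.0 F [-1.6 -0.1  5.9] T [-0.03  0.19  0.09] op 0.0156 gf 35.0
SHIFT [ 0.0001 -0.0018  0.0023] TURN 0.0027 rows 0.1
```

>>> send_rows([
  [0,[0,0,-0.05],0],
  [0,[0,0,-0.1],0],
  [0,[0,0,-0.15],0],
  [0,[0,0,-0.2],0],
  [0,[0,0,-0.25],0],
  [0,[0,0,-0.27],0],
  [0,[0,0,-0.27],0],
])

```text
clock: 3.23
tcp_pos: [0.5995, -0.3058, 0.2265]
tool_rot: [0.005, 0.58, 0.814, 0.0]
ft_force: [1.1, -0.1, -1.8]
opening: 0.0157
grip_force: 35.0
```

```bash
python3 -c "
from h import *
rows([.48,-.01,.22],91.9)"
```

```text
t 3.23 tcp [ 0.5995 -0.3058  0.2265] xang 109.04 zdown -1.0 F [ 1.1 -0.1 -1.8] T [-0.16 -0.12 -0.03] op 0.0157 gf 35.0
SHIFT [ 0.3983 -0.0207  0.0051] TURN 0.1904 rows 7.7
```

>>> send_rows([
  [0,[0.05,-0.003,0],0.03],
  [0,[0.1,-0.006,0],0.06],
  [0,[0.15,-0.009,0],0.09],
  [0,[0.2,-0.01,0],0.11],
  [0,[0.25,-0.013,0],0.14],
  [0,[0.3,-0.016,0],0.16],
  [0,[0.35,-0.018,0],0.18],
  [0,[0.39,-0.02,0],0.19],
])

```text
clock: 3.9
tcp_pos: [0.4766, -0.0119, 0.2187]
tool_rot: [-0.002, 0.696, 0.718, -0.001]
ft_force: [0.4, 0.4, -1.0]
opening: 0.0159
grip_force: 35.0
```

>>> send_rows([
  [0,[0.008,0,0],0],
  [0,[0.008,0,0],0],
  [0,[0.008,0,0],0],
  [0,[0.008,0,0],0],
])

```text
clock: 4.23
tcp_pos: [0.4802, -0.0091, 0.2203]
tool_rot: [-0.0, 0.695, 0.719, -0.0]
ft_force: [-0.1, -0.3, -2.0]
opening: 0.0159
grip_force: 35.0
```

```bash
python3 -c "
from h import *
rows([.48,-.01,.22],91.9)
im,c=snap('wrist','w2.png')
rows([.48,-.01,.22],91.9)"
```

```text
t 4.23 tcp [ 0.4802 -0.0091  0.2203] xang 91.92 zdown -1.0 F [-0.1 -0.3 -2. ] T [-0.18 -0.09  0.  ] op 0.0159 gf 35.0
SHIFT [-0.0012 -0.0003  0.0004] TURN 0.0002 rows 0.0
t 4.28 tcp [ 0.4803 -0.0093  0.2205] xang 91.88 zdown -1.0 F [-0.6  0.1 -2.6] T [-0.15 -0.03  0.  ] op 0.0153 gf 35.0
SHIFT [-0.0009 -0.0004  0.0006] TURN -0.0003 rows 0.0
```

View pics/w2.png

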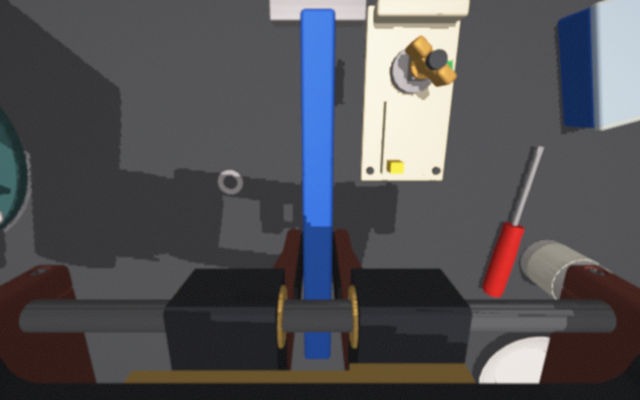

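The wrist view shows the stand with its plate's front corners at (361,179) and (443,181), the stop at (396,167), the brass wings from (417,45) to (447,78), and the pointer in the green band at (450,66).

```bash
python3 - <<'E'
from h import *
im=cv2.cvtColor(cv2.imread('pics/w2.png'),cv2.COLOR_BGR2RGB);c=cam('wrist')
hsv=cv2.cvtColor(im,cv2.COLOR_RGB2HSV)
cream=((im.min(2)>140)*255).astype(np.uint8)
def line(pts,z):
    P=onplane(c,pts,z)[:,:2].astype(np.float32); v=cv2.fitLine(P,cv2.DIST_HUBER,0,.001,.001).ravel(); return v
L=[];Rr=[];B=[]
for y in range(100,160,3):
    xs=np.nonzero(cream[y,350:480])[0]+350; L.append((xs.min()-.5,y)); Rr.append((xs.max()+.5,y))
for x in range(382,436,3):
    ys=np.nonzero(cream[120:210,x])[0]+120; B.append((x,ys.max()+.5))
l,r,b=line(L,.012),line(Rr,.012),line(B,.012)
print('left',l,'right',r,'front',b)
def inter(a,b):
    t=np.linalg.solve(np.c_[a[:2],-b[:2]],b[2:]-a[2:])[0]; return a[2:]+t*a[:2]
fl,fr=inter(l,b),inter(r,b); print('corners',fl,fr,np.linalg.norm(fr-fl))
ux=(fr-fl)/np.linalg.norm(fr-fl); ry=r[:2]*np.sign(r[1]); ly=l[:2]*np.sign(l[1])
print('yaw front',np.degrees(np.arctan2(ux[1],ux[0])),'sides',np.degrees(np.arctan2(-ry[0],ry[1])),np.degrees(np.arctan2(-ly[0],ly[1])))
w=np.radians(np.mean([np.degrees(np.arctan2(-ry[0],ry[1])),np.degrees(np.arctan2(-ly[0],ly[1]))])); uy=np.array([-np.sin(w),np.cos(w)]);ux=np.array([np.cos(w),np.sin(w)])
o=(fl+fr)/2+uy*.125; print('spindle axis',o,'yaw',np.degrees(w))
yel=cv2.inRange(hsv,(24,150,140),(34,255,255)); yel[:140]=0; yel[200:]=0; yel[:,:350]=0; yel[:,460:]=0
ys,xs=np.nonzero(yel); p=onplane(c,np.c_[xs,ys],.054)[:,:2]; print('stop',p.mean(0)@[[1,0],[0,1]],'expect',o+ux*-17.5e-3+uy*-.102)
br=cv2.inRange(hsv,(8,120,60),(23,255,255)); br[:25]=0; br[100:]=0; br[:,:395]=0; br[:,465:]=0
ys,xs=np.nonzero(br);P=onplane(c,np.c_[xs,ys],.09)[:,:2].astype(np.float32);rr=cv2.minAreaRect(P);print('wing',len(xs),rr)
bl=cv2.inRange(hsv,(100,120,60),(125,255,255)); bl[:,:290]=0;bl[:,345:]=0; bl[225:]=0
E2=[(np.nonzero(bl[y])[0].mean(),y) for y in range(20,220,5)]
v=line(E2,.2205); v=v*np.sign(v[1]) if 0 else v; print('handle dir',np.degrees(np.arctan2(v[1]*np.sign(v[1]),v[0]*np.sign(v[1]))),'at',v[2:])
ys=np.nonzero(bl[:,317])[0]; print('handle head end', ys.min(), onplane(c,[(317,ys.min())],.2225))
print(proj(c,[*o,.105]))
big=cv2.resize(im[0:110,350:480],None,fx=5,fy=5,interpolation=cv2.INTER_CUBIC); cv2.imwrite('pics/c2.png',cv2.cvtColor(big,cv2.COLOR_RGB2BGR))
E
```

```text
left [ 0.03091863 -0.9995219   0.53093493  0.04622352] right [ 0.03403562 -0.99942064  0.63077116  0.04513905] front [ 0.99946094  0.03283133  0.5905762  -0.01201259]
corners [ 0.5327951  -0.01391064] [ 0.6326704  -0.01062984] 0.0999292
yaw front 1.881434 sides 1.9504738 1.7717896
spindle axis [0.57867306 0.11266382] yaw 1.8611314
stop [0.56329969 0.01168252] expect [0.56449497 0.01014928]
wing 1092 ((0.5729144811630249, 0.10651880502700806), (0.02640111744403839, 0.04896280914545059), 48.78615951538086)
handle dir 91.8461 at [0.47752702 0.06897615]
handle head end 9 [[0.47596385 0.11113125 0.2225    ]]
[[441.81915533  56.71257479]]
```

View pics/c2.png

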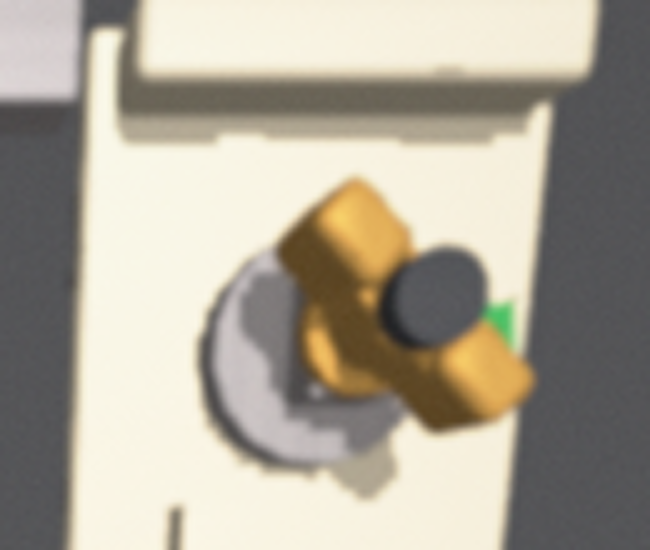

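```bash
python3 -c "
from h import *
rows([.5852,-.0882,.10],91.86)"
```

```text
t 4.28 tcp [ 0.4803 -0.0093  0.2205] xang 91.88 zdown -1.0 F [-0.6  0.1 -2.6] T [-0.15 -0.03  0.  ] op 0.0153 gf 35.0
SHIFT [-0.1028  0.1279  0.1506] TURN 0.0002 rows 4.3
```

>>> send_rows([
  [0,[-0.03,0.035,0],0],
  [0,[-0.06,0.075,0.01],0],
  [0,[-0.09,0.11,0.04],0],
  [0,[-0.103,0.128,0.08],0],
  [0,[-0.103,0.128,0.11],0],
  [0,[-0.103,0.128,0.14],0],
  [0,[-0.103,0.128,0.15],0],
  [0,[-0.103,0.128,0.15],0],
])

```text
clock: 4.95
tcp_pos: [0.5831, -0.0878, 0.0983]
tool_rot: [-0.002, 0.696, 0.718, -0.001]
ft_force: [0.5, 0.3, -1.4]
opening: 0.0154
grip_force: 35.0
```

>>> send_rows([
  [0,[0,0,0],0],
  [0,[0,0,0],0],
  [0,[0,0,0],0],
])

```text
clock: 5.2
tcp_pos: [0.5862, -0.0874, 0.1029]
tool_rot: [0.001, 0.695, 0.719, 0.001]
ft_force: [0.3, 0.4, -1.9]
opening: 0.0152
grip_force: 35.0
```

```bash
python3 -c "
from h import *
rows([.5852,-.0882,.04],91.86)
im,c=snap('wrist','w3.png')
im2,c2=snap('side'); cv2.imwrite('pics/s3.png',cv2.cvtColor(cv2.resize(im2[160:280,200:340],None,fx=5,fy=5,interpolation=cv2.INTER_CUBIC),cv2.COLOR_RGB2BGR))
o=np.array([.5787,.1127])
print('proj axis',proj(c,[*o,.03]),proj(c,[*o,.09]))"
```

```text
t 5.2 tcp [ 0.5862 -0.0874  0.1029] xang 91.93 zdown -1.0 F [ 0.3  0.4 -1.9] T [-0.1  -0.08 -0.01] op 0.0152 gf 35.0
SHIFT [-0.0009 -0.0016  0.0786] TURN 0.0008 rows 1.5
proj axis [[316.07075262 -98.5115722 ]] [[ 315.93553752 -189.26767489]]
```

View pics/w3.png

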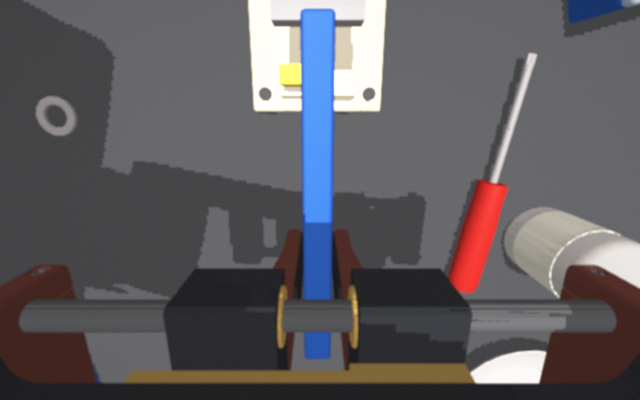

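The handle's centre line (col 317.5) lies over the middle of the plate (col 317). I'll lower the spanner onto the ledge.

>>> send_rows([
  [0,[-0.0009,-0.001,0.03],0.0008],
  [0,[-0.0009,-0.001,0.06],0.0008],
  [0,[-0.0009,-0.001,0.073],0.0008],
  [0,[-0.0009,-0.001,0.0785],0.0008],
  [0,[-0.0009,-0.001,0.0815],0.0008],
  [0,[-0.0009,-0.001,0.083],0.0008],
  [0,[-0.0009,-0.001,0.083],0.0008],
  [0,[-0.0009,-0.001,0.083],0.0008],
])

```text
clock: 5.97
tcp_pos: [0.5844, -0.0877, 0.0356]
tool_rot: [0.0, 0.695, 0.719, 0.0]
ft_force: [-1.1, 0.9, 0.6]
opening: 0.0155
grip_force: 35.0
```

```bash
python3 -c "
from h import *
rows([.5787+.146*.0325,.1127-.146,.0365],91.86)"
```

```text
t 5.97 tcp [ 0.5844 -0.0877  0.0356] xang 91.87 zdown -1.0 F [-1.1  0.9  0.6] T [0.14 0.13 0.08] op 0.0155 gf 35.0
SHIFT [ 0.068   0.001  -0.0011] TURN 0.0001 rows 1.3
```

>>> send_rows([
  [0,[0.008,0.0005,0],0],
  [0,[0.015,0.0008,0],0],
  [0,[0.022,0.0008,0],0],
  [0,[0.028,0.0008,0],0],
  [0,[0.034,0.0008,0],0],
  [0,[0.038,0.0008,0],0],
  [0,[0.038,0.0008,0],0],
])

```text
clock: 6.55
tcp_pos: [0.5844, -0.0566, 0.0351]
tool_rot: [0.0, 0.695, 0.719, 0.0]
ft_force: [0.3, -0.7, 4.5]
opening: 0.0158
grip_force: 35.0
```

```bash
python3 -c "
from h import *
rows([.5787+.146*.0325,.1127-.146,.0355],91.86)"
```

```text
t 6.55 tcp [ 0.5844 -0.0566  0.0351] xang 91.88 zdown -1.0 F [ 0.3 -0.7  4.5] T [ 0.11 -0.21 -0.08] op 0.0158 gf 35.0
SHIFT [ 0.0292 -0.0002 -0.0005] TURN 0.0003 rows 0.6
```

>>> send_rows([
  [0,[0.006,0,0],0],
  [0,[0.012,0,0],0],
  [0,[0.018,0,0],0],
  [0,[0.024,0,0],0],
  [0,[0.028,0,0],0],
  [0,[0.031,0,0],0],
  [0,[0.031,0,0],0],
])

```text
clock: 7.13
tcp_pos: [0.584, -0.0331, 0.0355]
tool_rot: [0.001, 0.695, 0.719, 0.0]
ft_force: [-0.6, -5.6, 9.0]
opening: 0.0156
grip_force: 35.0
```

```bash
python3 -c "
from h import *
rows([.5787+.146*.0325,.1127-.146,.0355],91.86)"
```

```text
t 7.13 tcp [ 0.584  -0.0331  0.0355] xang 91.89 zdown -1.0 F [-0.6 -5.6  9. ] T [-0.66 -0.13  0.  ] op 0.0156 gf 35.0
SHIFT [-0.0003 -0.0007 -0.    ] TURN 0.0003 rows 0.0
```

>>> send_rows([
  [0,[0.002,0,0],0],
  [0,[0.004,0,0],0],
  [0,[0.004,0,0],0],
  [0,[0.004,0,0],0],
])

```text
clock: 7.47
tcp_pos: [0.584, -0.0303, 0.0355]
tool_rot: [0.001, 0.695, 0.719, 0.0]
ft_force: [0.8, -5.2, 8.4]
opening: 0.0157
grip_force: 35.0
```

```bash
python3 -c "
from h import *
rows([.5787+.146*.0325,.1127-.146,.0355],91.86)
im,c=snap('side'); cv2.imwrite('pics/s4.png',cv2.cvtColor(cv2.resize(im[160:280,200:340],None,fx=5,fy=5,interpolation=cv2.INTER_CUBIC),cv2.COLOR_RGB2BGR))"
```

```text
t 7.47 tcp [ 0.584  -0.0303  0.0355] xang 91.87 zdown -1.0 F [ 0.8 -5.2  8.4] T [-0.9 -0.1  0. ] op 0.0157 gf 35.0
SHIFT [-0.0037 -0.0008  0.    ] TURN 0.0001 rows 0.1
```

View pics/s4.png

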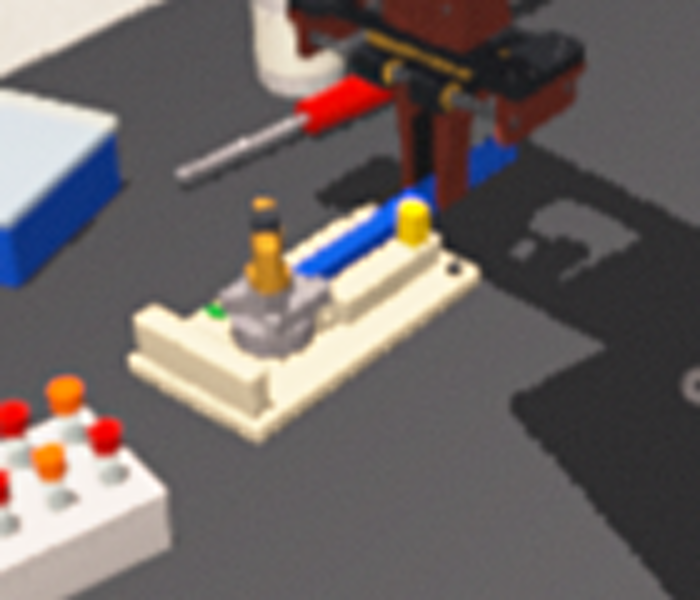

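The side view shows the jaw round the spindle at (280,300) and the handle beside the yellow stop at (412,220). I'll nudge it in until the throat touches.

>>> send_rows([
  [0,[0.002,0,-0.001],0],
  [0,[0.004,0,-0.001],0],
  [0,[0.004,0,-0.001],0],
  [0,[0.004,0,-0.001],0],
])

```text
clock: 7.85
tcp_pos: [0.5834, -0.0283, 0.0358]
tool_rot: [0.001, 0.695, 0.719, -0.001]
ft_force: [-0.6, -10.7, 4.6]
opening: 0.0158
grip_force: 35.0
```

```bash
python3 - <<'E'
from h import *
rows([.5787+.146*.0325,.1127-.146,.0355],91.86)
im,c=snap('wrist'); hsv=cv2.cvtColor(im,cv2.COLOR_RGB2HSV)
bl=cv2.inRange(hsv,(100,120,60),(125,255,255)); bl[:,:290]=0;bl[:,345:]=0
ys=np.nonzero(bl[:,317])[0]; print(ys.min(),ys.max(),onplane(c,[(317,ys.min()),(317,ys.max())],.044))
im,c=snap('top'); cv2.imwrite('pics/t4.png',im)
hsv=cv2.cvtColor(im,cv2.COLOR_RGB2HSV); bl=cv2.inRange(hsv,(100,120,60),(125,255,255)); print(bl[150:190,260:350].sum()//255)
o=np.array([.5787,.1127]); uy=np.array([-.0325,.9995]); print(proj(cam('top'),[*(o-uy*.028),.044]), [ (x,int(bl[150:190,x].sum()//255)) for x in range(270,350,4)])
E
```

```text
t 7.85 tcp [ 0.5834 -0.0283  0.0358] xang 91.91 zdown -1.0 F [ -0.6 -10.7   4.6] T [-1.9  -0.02 -0.08] op 0.0158 gf 35.0
SHIFT [-0.0063 -0.0001  0.0004] TURN 0.0005 rows 0.1
9 358 [[ 0.5790241   0.09032854  0.044     ]
 [ 0.58518494 -0.0965236   0.044     ]]
102
[[271.58369522 168.37387759]] [(270, 0), (274, 0), (278, 5), (282, 5), (286, 4), (290, 5), (294, 5), (298, 0), (302, 0), (306, 0), (310, 0), (314, 0), (318, 0), (322, 0), (326, 1), (330, 0), (334, 0), (338, 0), (342, 0), (346, 0)]
```

>>> send_rows([
  [0.5,[-0.001,0,0],0],
  [0.5,[-0.001,0,0],0],
  [0.5,[-0.001,0,0],0],
  [0.5,[-0.001,0,0],0],
  [0.5,[-0.001,0,-0.03],0],
  [0.5,[-0.001,0,-0.08],0],
  [0.5,[-0.001,0,-0.13],0],
  [0.5,[-0.001,0,-0.18],0],
])

```text
clock: 8.62
tcp_pos: [0.5817, -0.0263, 0.1803]
tool_rot: [-0.001, 0.695, 0.719, -0.0]
ft_force: [0.8, -0.3, -0.6]
opening: 0.0436
grip_force: 0.0
```

```bash
python3 -c "
from h import *
rows([.577,.1127-.02,.22],131)"
```

```text
t 8.62 tcp [ 0.5817 -0.0263  0.1803] xang 91.88 zdown -1.0 F [ 0.8 -0.3 -0.6] T [-0.08 -0.08  0.02] op 0.0436 gf 0.0
SHIFT [ 0.1489 -0.0012 -0.0494] TURN -0.4347 rows 5.5
```

>>> send_rows([
  [0.5,[0.03,0,-0.05],-0.08],
  [0.5,[0.08,0,-0.05],-0.15],
  [0.5,[0.12,0,-0.05],-0.22],
  [0.5,[0.149,0,-0.05],-0.3],
  [0.5,[0.149,0,-0.05],-0.37],
  [0.5,[0.149,0,-0.05],-0.435],
  [0.5,[0.149,0,-0.05],-0.435],
  [0.5,[0.149,0,-0.05],-0.435],
])

```text
clock: 9.28
tcp_pos: [0.5785, 0.0926, 0.2192]
tool_rot: [-0.0, 0.416, 0.909, -0.0]
ft_force: [-0.3, -0.1, 0.3]
opening: 0.0441
grip_force: 0.0
```

```bash
python3 - <<'E'
from h import *
im,c=snap('wrist'); rows([.5787,.1127,.062],131)
cv2.imwrite('pics/w5.png',cv2.cvtColor(im,cv2.COLOR_RGB2BGR)); print(proj(c,[[.5787,.1127,.09],[.5787,.1127,.03]]))
E
```

```text
t 9.33 tcp [0.5786 0.0923 0.2192] xang 130.82 zdown -1.0 F [ 0.8  0.4 -0.6] T [-0.04 -0.14 -0.03] op 0.044 gf 0.0
SHIFT [0.0191 0.0169 0.1965] TURN -0.0019 rows 3.8
[[331.03655267 176.90455748]
 [328.84220115 166.22261519]]
```

View pics/w5.png

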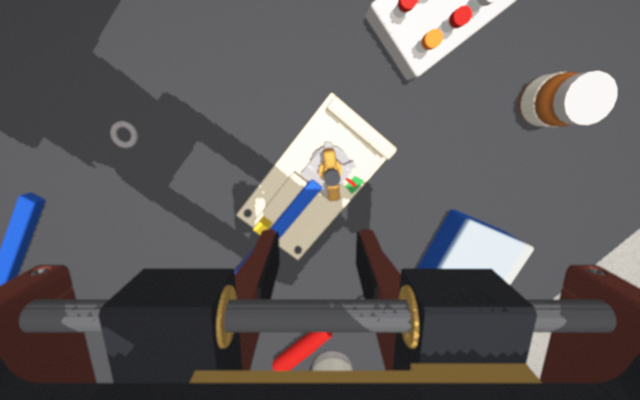

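Straight above the nut, the wings run from (328,152) to (334,196), nearly along the tool's x, with the axis where I predicted it. The pointer is still in the green band at (352,184).

```bash
python3 - <<'E'
from h import *
im=cv2.cvtColor(cv2.imread('pics/w5.png'),cv2.COLOR_BGR2RGB);c=cam('wrist'); hsv=cv2.cvtColor(im,cv2.COLOR_RGB2HSV)
br=cv2.inRange(hsv,(10,120,150),(24,255,255)); k=np.zeros_like(br); k[145:205,312:350]=br[145:205,312:350]
ys,xs=np.nonzero(k); print(len(xs),xs.min(),xs.max(),ys.min(),ys.max())
P=onplane(c,np.c_[xs,ys],.09)[:,:2].astype(np.float32); r=cv2.minAreaRect(P); print(r)
v=cv2.fitLine(P,cv2.DIST_HUBER,0,.001,.001).ravel(); print('ang',np.degrees(np.arctan2(v[1],v[0])),'pt',v[2:])
top=P[ys<165].mean(0);bot=P[ys>186].mean(0);print('ends',top,bot,np.degrees(np.arctan2(*(top-bot)[::-1])),(top+bot)/2)
E
```

```text
459 319 349 149 199
((0.5788032412528992, 0.11541581153869629), (0.023192524909973145, 0.04864400625228882), 61.19645690917969)
ang -41.324066 pt [0.5752534  0.11575022]
ends [0.5656847  0.12508823] [0.5909328  0.10199221] 137.5489 [0.5783087  0.11354022]
```

```bash
python3 -c "
from h import *
rows([.5785,.1130,.062],137.8)"
```

```text
t 9.33 tcp [0.5786 0.0923 0.2192] xang 130.82 zdown -1.0 F [ 0.8  0.4 -0.6] T [-0.04 -0.14 -0.03] op 0.044 gf 0.0
SHIFT [0.0195 0.0169 0.1965] TURN -0.0775 rows 3.8
```

>>> send_rows([
  [0.5,[0.0195,0.017,0.02],-0.0775],
  [0.5,[0.0195,0.017,0.06],-0.0775],
  [0.5,[0.0195,0.017,0.09],-0.0775],
  [0.5,[0.0195,0.017,0.13],-0.0775],
  [0.5,[0.0195,0.017,0.16],-0.0775],
  [0.5,[0.0195,0.017,0.185],-0.0775],
  [0.5,[0.0195,0.017,0.196],-0.0775],
  [0.5,[0.0195,0.017,0.196],-0.0775],
], grip_force=25)

```text
clock: 10.0
tcp_pos: [0.5772, 0.1124, 0.0605]
tool_rot: [-0.002, 0.36, 0.933, -0.001]
ft_force: [0.1, 0.5, 0.1]
opening: 0.0438
grip_force: 0.0
```

>>> send_rows([
  [0,[0,0,0],0],
  [0,[0,0,0],0],
  [0,[0,0,0],0],
  [0,[0,0,0],0],
  [0,[0,0,0],0],
  [0,[0,0,0],0],
])

```text
clock: 10.5
tcp_pos: [0.5793, 0.1126, 0.0636]
tool_rot: [0.001, 0.358, 0.934, 0.0]
ft_force: [-2.2, -1.9, 5.3]
opening: 0.0119
grip_force: 25.0
```

```bash
python3 -c "
from h import *
rows([.5785,.1130,.062],137.8)"
```

```text
t 10.5 tcp [0.5793 0.1126 0.0636] xang 137.99 zdown -1.0 F [-2.2 -1.9  5.3] T [-0.3   0.12 -0.02] op 0.0119 gf 25.0
SHIFT [ 0.0011 -0.0003  0.002 ] TURN 0.0021 rows 0.0
```

>>> send_rows([
  [0,[0,0,0],0.04],
  [0,[0,0,0],0.09],
  [0,[0,0,0],0.14],
  [0,[0,0,0],0.19],
  [0,[0,0,0],0.24],
  [0,[0,0,0],0.29],
  [0,[0,0,0],0.34],
  [0,[0,0,0],0.36],
])

```text
clock: 11.17
tcp_pos: [0.5794, 0.1127, 0.0636]
tool_rot: [0.001, 0.606, 0.795, 0.0]
ft_force: [-1.4, -1.0, 5.5]
opening: 0.0121
grip_force: 25.0
```

```bash
python3 -c "
from h import *
rows([.5785,.1130,.062],137.8)"
```

```text
t 11.17 tcp [0.5794 0.1127 0.0636] xang 105.38 zdown -1.0 F [-1.4 -1.   5.5] T [-0.24  0.13  0.13] op 0.0121 gf 25.0
SHIFT [ 0.0007 -0.001   0.002 ] TURN -0.3603 rows 4.5
```

>>> send_rows([
  [0,[0,0,0],0.03],
  [0,[0,0,0],0.06],
  [0,[0,0,0],0.09],
  [0,[0,0,0],0.1],
  [0,[0,0,0],0.1],
])

```text
clock: 11.58
tcp_pos: [0.5795, 0.1127, 0.0636]
tool_rot: [0.001, 0.666, 0.746, 0.0]
ft_force: [-0.5, -1.7, 5.9]
opening: 0.012
grip_force: 25.0
```

```bash
python3 -c "
from h import *
rows([.5785,.1130,.062],137.8)"
```

```text
t 11.58 tcp [0.5795 0.1127 0.0636] xang 96.55 zdown -1.0 F [-0.5 -1.7  5.9] T [-0.28  0.09  0.1 ] op 0.012 gf 25.0
SHIFT [ 0.0005 -0.0012  0.002 ] TURN -0.4583 rows 5.8
```

>>> send_rows([
  [0,[0,0,0],0.03],
  [0,[0,0,0],0.06],
  [0,[0,0,0],0.08],
  [0,[0,0,0],0.08],
])

```text
clock: 11.92
tcp_pos: [0.5795, 0.1127, 0.0636]
tool_rot: [0.001, 0.711, 0.703, 0.0]
ft_force: [-0.4, -1.3, 5.8]
opening: 0.012
grip_force: 25.0
```

```bash
python3 -c "
from h import *
rows([.5785,.1130,.062],137.8)"
```

```text
t 11.92 tcp [0.5795 0.1127 0.0636] xang 89.31 zdown -1.0 F [-0.4 -1.3  5.8] T [-0.29  0.16  0.04] op 0.012 gf 25.0
SHIFT [ 0.0004 -0.0012  0.002 ] TURN -0.5388 rows 6.8
```

>>> send_rows([
  [0,[0,0,0],0.03],
  [0,[0,0,0],0.06],
  [0,[0,0,0],0.08],
  [0,[0,0,0],0.08],
])

```text
clock: 12.25
tcp_pos: [0.5795, 0.1127, 0.0636]
tool_rot: [0.001, 0.754, 0.657, 0.0]
ft_force: [-0.8, -0.4, 5.7]
opening: 0.0123
grip_force: 25.5
```

```bash
python3 -c "
from h import *
rows([.5785,.1130,.062],137.8)"
```

```text
t 12.25 tcp [0.5795 0.1127 0.0636] xang 82.17 zdown -1.0 F [-0.8 -0.4  5.7] T [-0.25  0.1   0.55] op 0.0123 gf 25.5
SHIFT [ 0.0002 -0.0013  0.002 ] TURN -0.6181 rows 7.8
```

>>> send_rows([
  [0,[0,0,0],0.02],
  [0,[0,0,0],0.04],
  [0,[0,0,0],0.04],
  [0,[0,0,0],0.04],
], grip_force=35)

```text
clock: 12.58
tcp_pos: [0.5796, 0.1127, 0.0636]
tool_rot: [0.001, 0.773, 0.634, 0.0]
ft_force: [-0.4, -0.6, 5.5]
opening: 0.0126
grip_force: 37.1
```

```bash
python3 -c "
from h import *
rows([.5785,.1130,.062],137.8)
im,c=snap('side'); cv2.imwrite('pics/s6.png',cv2.cvtColor(cv2.resize(im[160:280,200:340],None,fx=5,fy=5,interpolation=cv2.INTER_CUBIC),cv2.COLOR_RGB2BGR))"
```

```text
t 12.58 tcp [0.5796 0.1127 0.0636] xang 78.72 zdown -1.0 F [-0.4 -0.6  5.5] T [-0.2   0.06  1.  ] op 0.0126 gf 37.1
SHIFT [ 0.0001 -0.0014  0.002 ] TURN -0.6564 rows 8.3
```

>>> send_rows([
  [0,[0,0,0],0],
  [0,[0,0,0],-0.01],
  [0.5,[0,0,0],-0.01],
  [0.5,[0,0,0],-0.01],
  [0.5,[0,0,0],-0.01],
  [0.5,[0,0,0],-0.01],
  [0.5,[0,0,-0.04],-0.01],
  [0.5,[0,0,-0.09],-0.01],
])

```text
clock: 13.3
tcp_pos: [0.5758, 0.1126, 0.1321]
tool_rot: [-0.002, 0.769, 0.639, -0.003]
ft_force: [1.1, -0.0, 0.2]
opening: 0.0434
grip_force: 0.0
```

>>> send_rows([
  [0.5,[0,0,-0.05],0],
  [0.5,[-0.02,0,-0.1],0],
  [0.5,[-0.02,0,-0.12],0],
  [0.5,[-0.02,0,-0.12],0],
  [0.5,[-0.02,0,-0.12],0],
])

```text
clock: 13.72
tcp_pos: [0.5766, 0.0971, 0.2316]
tool_rot: [0.001, 0.769, 0.639, 0.001]
ft_force: [0.5, -0.2, -0.2]
opening: 0.0439
grip_force: 0.0
```

```bash
python3 - <<'E'
from h import *
rows([.5785,.1130,.062],137.8)
im,c=snap('wrist')
o=np.array([.5787,.1127,.045]); u,v=proj(c,o)[0]; print(u,v)
x0=int(max(0,min(u-80,480)));y0=int(max(0,v-60))
cv2.imwrite('pics/w7.png',cv2.cvtColor(cv2.resize(im[y0:y0+120,x0:x0+160],None,fx=5,fy=5,interpolation=cv2.INTER_CUBIC),cv2.COLOR_RGB2BGR)); print(x0,y0)
E
```

```text
t 13.72 tcp [0.5766 0.0971 0.2316] xang 79.46 zdown -1.0 F [ 0.5 -0.2 -0.2] T [-0.05 -0.05 -0.03] op 0.0439 gf 0.0
SHIFT [ 0.0198 -0.0018  0.212 ] TURN -0.6483 rows 8.1
316.587004069421 165.7919603822276
236 105
```

View pics/w7.png

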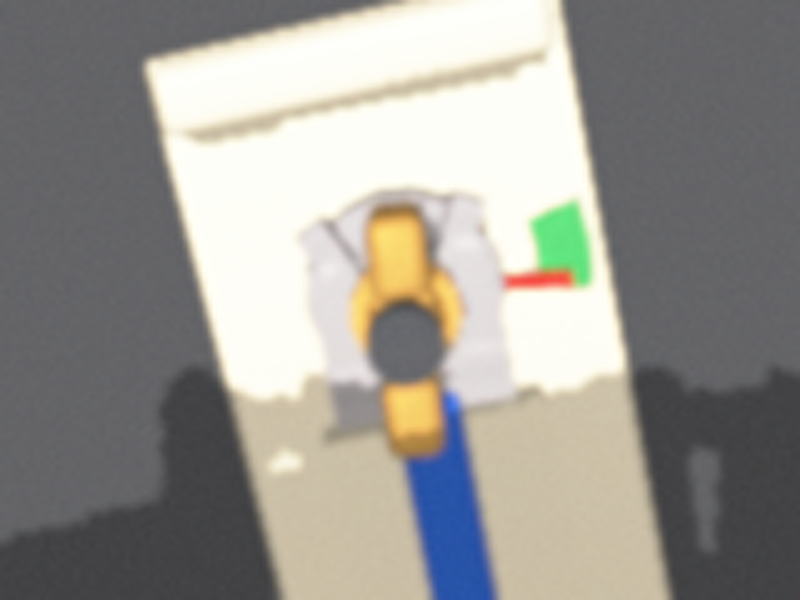

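The jaw encloses the spindle, the handle is in line and the wings have turned. The red pointer is close to the edge of the green band at (540,280), so I'll measure it.

```bash
python3 - <<'E'
from h import *
im,c=snap('wrist'); hsv=cv2.cvtColor(im,cv2.COLOR_RGB2HSV).astype(int)
def pick(m):
    k=np.zeros(m.shape,bool); k[140:170,330:360]=m[140:170,330:360]; ys,xs=np.nonzero(k); return np.c_[xs,ys]
red=pick(((hsv[...,0]<8)|(hsv[...,0]>172))&(hsv[...,1]>150)&(hsv[...,2]>100))
gr=pick((hsv[...,0]>50)&(hsv[...,0]<80)&(hsv[...,1]>100))
o=np.array([.5787,.1127]);
for z in(.013,.02,.028):
    P=onplane(c,red,z)[:,:2]; v=cv2.fitLine(P.astype(np.float32),cv2.DIST_HUBER,0,.001,.001).ravel(); d=P-o
    print(z,len(red),'fit ang rel stand',np.radians(1.86)-np.arctan(v[1]/v[0]),'radial',(np.radians(1.86)-np.arctan2(d[:,1],d[:,0])).mean())
G=onplane(c,gr,.0125)[:,:2]-o; a=np.radians(1.86)-np.arctan2(G[:,1],G[:,0]); print('green',a.min(),a.max())
bl=(hsv[...,0]>100)&(hsv[...,0]<125)&(hsv[...,1]>120)&(hsv[...,2]>60); bl[:185]=0; bl[230:]=0; bl[:,:300]=0; bl[:,:]&=np.arange(640)<360
ys,xs=np.nonzero(bl); P=onplane(c,np.c_[xs,ys],.044)[:,:2].astype(np.float32); v=cv2.fitLine(P,cv2.DIST_HUBER,0,.001,.001).ravel(); print('handle ang rel stand',np.radians(1.86)-np.arctan(-v[0]/v[1]),v)
E
```

```text
0.013 22 fit ang rel stand 0.16358735232615398 radial 0.1862740002241301
0.02 22 fit ang rel stand 0.16365428834223675 radial 0.15314041408597623
0.028 22 fit ang rel stand 0.16347216635012554 radial 0.11387646783051518
green -0.23023184320331266 0.17955867474060797
handle ang rel stand 0.10382414429449963 [0.07130047 0.9974549  0.5805915  0.0611103 ]
```

The pointer is about 0.16 rad off its setting (limit 0.25) and the spanner about 0.10 rad off line. The nut held against about 1 N m, far above its 0.15 N m drag, so it is tight. I'm handing in.

```bash
python3 -c "
from plant import manip
print(manip.close_job())"
```

```text
the job is handed in; nothing more can be done
None
```

The spanner is home on the spindle's flats with its handle at the stop, the locknut is tight, the pointer is about 0.16 rad off its setting (limit 0.25) and the arm never went near the tube rack; I handed the job in at about 14 s, and no verdict came back.

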